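# Locate the ingredient pail on the bench scale and lock its sliding guide

## Task

Pick up the steel pail by its hoop handle and stand it upright on the scale, midway along and between the two white-faced guide plates, and let go of it. Then pull up the red lock knob, slide the guide one hole in towards the pail and let the pin drop fully home in that hole. Finish with the knob still gripped and the pin held home, because I am about to tighten the clamp screw; leave the jar, the scanner and the scoop where they are.

Things in the scene. Friction and masses are not known exactly. Their poses are not given: they have to be found in the camera images.
- scale: Stainless bench scale, fixed. Its platter is 260 x 340 mm (x, y), top 60 mm above the bench; origin on the bench under the platter's centre, z up. Along the near edge (axis at x = -95 mm) runs a 25 mm square tube along y, its top 95 mm above the bench, with 10 mm holes every 30 mm
- fixed_face (a point): Middle of the white face of the fixed guide plate, at the platter (scale frame -4, -101, 60 mm), facing the scale's +y. The plate stands across the platter, x = -78 to +70 mm, its top 105 mm above the bench. Same axes as the scale
- slide_face (a point): Middle of the white face of the sliding guide plate (scale frame -4, +53, 60 mm at the start), facing the scale's -y; it moves with the sliding guide. The plate spans x = -79 to +70 mm, top 105 mm above the bench; 154 mm between the two faces at the start, 124 mm one hole further in
- seat (a point): Point on the platter's top, midway along the guide plates and midway between their faces once the slide is one hole in: the place for the centre of the pail's underside (scale frame 0, -39, 60 mm). Same axes as the scale
- pail: Open stainless pail, 120 mm diameter, 100 mm to the rim, about 0.4 kg, loose; origin at the centre of its underside, z up. Its rigid hoop handle stands upright over the middle in the pail's y-z plane (130 mm wide, 6 mm wire)
- handle (a point): Middle of the pail's black hand grip: a level bar along the pail's y, 14 mm thick and 66 mm long, its axis 163 mm above the pail's underside and 63 mm above the rim
- knob: Red pull knob of the lock, upright cylinder 25 mm across and 24 mm high, z up, origin at the centre of its underside (117.5 mm above the bench with the pin home); at x = -95, y = +84 mm of the scale at the start. It stands on a 23 mm barrel on the guide's sleeve (31 x 60 mm in x, y, top 98 mm above the bench) and moves with it; a clamp screw stands 22 mm out of its -x side
- guide (a joint): Travel of the sliding guide along the tube, m: 0 in the hole where it starts, growing along the scale's -y, towards the pail; holes every 0.030, so the next hole in is at 0.030. It rubs with about 1.5 N; while the pin is in a hole it only has 1 mm of play either way
- lock (a joint): Lift of the plunger pin and knob, m: 0 = pin fully home in a hole, about 0.010 = pin tip riding on the tube's top between holes, 0.013 = pulled up as far as it goes. A spring pushes it down, 7 N home and 12 N at full pull
- jar: White ingredient jar with blue lid, 76 mm diameter, 115 mm high, loose; origin under its centre. Leave alone
- scanner: Black and orange bar code scanner in its stand, 85 x 75 mm, about 145 mm high, loose; origin under its centre. Leave alone
- scoop: Aluminium ingredient scoop lying on the bench, 250 mm long along its x, 110 mm wide, 40 mm high, loose; origin on the bench 105 mm behind its lip, handle towards -x. Leave alone
Mind the look-alikes: they are no part of the job. Of the things like the pail, leave any that is orange; of the rest the larger one is meant.

How it is judged:
By the outcome, as a careful person would: the job done as asked, in the order asked, and still so for the second after the job is handed in, while the arm keeps its last pose, push and grip.
It also fails if it takes over 51 s, if anything falls off the work surface, if the arm or the gripper's body presses on something with over 40 N, if the wrist force passes 120 N, or if a joint passes its speed limit or range.

## Robot

A 6-joint arm with a two-finger parallel gripper is mounted at the origin on the work surface. World frame = base frame: x ahead of the robot, y to its left, z up, the work surface at z = 0. Lengths are in mm, angles in rad, forces in N, time in s.
With the tool pointing down it reaches from about 275 to 750 mm from the base axis. Payload 10.2 kg.
Tool frame: the origin (TCP) lies between the finger pads; the fingertips stand 11 mm ahead of it and the grasp point (between the pads) lies 8 mm behind it; z points along the fingers, y is the line along which they close (so a half turn about z gives the same grasp; the last joint's range is limited). The gripper opens to 85 mm and grips with 20 to 120 N. Pads are 22 mm wide; open, the fingers measure 114 mm over their backs; the gripper's body (76 mm by 85 mm) begins 54 mm behind the grasp point. The pads swing forward as they close: fully open they stand 13 mm farther back than shut.
Start: joints at [1.047, 0.313, 1.498, -0, 1.331, -0.223], TCP at [155.562, 501.43, 242.294] pointing down, gripper open.
Joint ranges: [-2.94, 2.94], [-0.97, 2.17], [0.19, 2.56], [-1.23, 4.37], [0.02, 3.11], [-2.88, 2.88]. Speed limits (rad/s): [2.39, 2.39, 3.01, 3.14, 3.14, 3.14].

## Interface

Orientations are given as a unit quaternion [w, x, y, z].
In Python, from rig import sense, eyes, finish_job gives the robot as it stands.
- The arm moves only by the shell command python3 -m jog 'ROWS' [FORCE]. ROWS is JSON, a list of rows, each a list of 7 numbers: the shift along the tool's x, y, z in m, then the turn, a rotation vector about the tool's x, y, z in rad, then the finger opening in m, from 0 to 0.0854. In form: [[dx, dy, dz, rx, ry, rz, gripper], ...]. A call has 1 to 5 rows; each row shifts and turns the commanded pose from where the row before left it, along the tool's axes as they then stand; what a row does not reach is not made up. A row lasts 1/10 s, in which the tool goes at most 50 mm and 8.59 degrees, less where a joint would pass 70% of its speed; a pose out of reach is approached as far as the arm can. A call is refused whole if a number of a shift passes 0.05 or a number of a turn 0.15, either way. A call with a gripper value outside its range is refused whole. The fingers move at their own pace and stop on an object; FORCE is the grip in N (left out, the last holds). Time passes only in rows, so rows that do not move let the fingers close. It gives the time, the measured TCP pose, the force, the opening and the grip force at its end, in the units of the state.
- sense(): the state, without advancing time (a new reading comes with each control period).
- eyes.capture(name): name is "side" or "top" or "wrist"; returns the picture (400x640x3 uint8, red, green, blue); there is no depth.
- eyes.calibration(name): a dict with "fx", "fy", "cx", "cy" (pixels), "cam_to_world" (4x4, takes a point from camera to world coordinates); the wrist camera has in their place "mount" (4x4, takes a point from camera to tool coordinates, whose origin is the TCP and whose axes are the flange's). Camera axes: x right, y down, z forward; pixel columns grow to the right and rows downward; lengths in mm; the calibration is good to about 2 mm. A picture is of the moment at which its call begins: read the wrist's pose just before it. calibration takes no time and is no camera call.
- finish_job(): hands the job in; it is judged then, once.
The state is a dict: "time_s": time; "joints": joint angles; "dq": joint speeds; "tau": joint torques, N m; "eef_pos": TCP position; "ee_rot": TCP orientation; "force": force on the tool from outside, world axes, zero at the start; "wrist_torque": the same for the moment, N m; "grip_width": opening from 0.0 (shut) to 1.0 (fully open); "grip_force": force on a finger pad.
Only numpy, scipy, OpenCV 4.12 (cv2) and the standard library are available. Lean on these libraries where they do the work, as an engineer would, in place of code of your own. Each camera call takes 0.05 s, during which the arm holds its last target. There are 200 camera calls.

## Working session

There is one attempt and no reset: what is moved stays moved. The work goes in short steps, Python scripts to look and compute and a shell command to move; the robot and the scene stay as the last step left them, time stands still between calls to the robot, and variables do not carry over. Pictures are saved under pics/ and viewed, at most 10 in all, crops included, and the job is handed in when it is done.

```bash
mkdir -p pics
python3 - <<'E'
from rig import sense, eyes
import cv2,numpy as np
np.set_printoptions(suppress=True,precision=3)
s=sense();print(s['time_s'],s['eef_pos'],s['ee_rot'],s['force'],s['grip_width'])
for n in("top","side"):
    im=eyes.capture(n);cv2.imwrite(f"pics/{n}0.png",im[:,:,::-1])
    c=eyes.calibration(n);print(n,c['fx'],c['fy'],c['cx'],c['cy']);print(np.array(c['cam_to_world']))
print(eyes.calibration("wrist"))
E
```

```text
0.0 [155.433 501.213 241.733] [-0.     0.15   0.989 -0.001] [-1.009 -0.359  0.059] 1.0006318657995779
top 413.37793274382875 413.37793274382875 319.37367889258064 198.4624043681828
[[  -0.011   -0.992    0.125  471.921]
 [  -1.       0.014    0.026  -91.276]
 [  -0.027   -0.125   -0.992 1227.504]
 [   0.       0.       0.       1.   ]]
side 388.5155705977765 388.5155705977765 322.642853725534 200.47855791672643
[[  -0.87    -0.381    0.311  257.516]
 [  -0.492    0.68    -0.544  554.788]
 [  -0.004   -0.626   -0.78  1035.061]
 [   0.       0.       0.       1.   ]]
{'fx': 345.43276493692804, 'fy': 345.43276493692804, 'cx': 322.2044098388817, 'cy': 199.34473958381912, 'mount': array([[   0.001,   -0.96 ,   -0.281,   71.017],
       [   1.   ,    0.001,   -0.   ,   -0.137],
       [   0.   ,   -0.281,    0.96 , -132.758],
       [   0.   ,    0.   ,    0.   ,    1.   ]])}
```

View pics/top0.png

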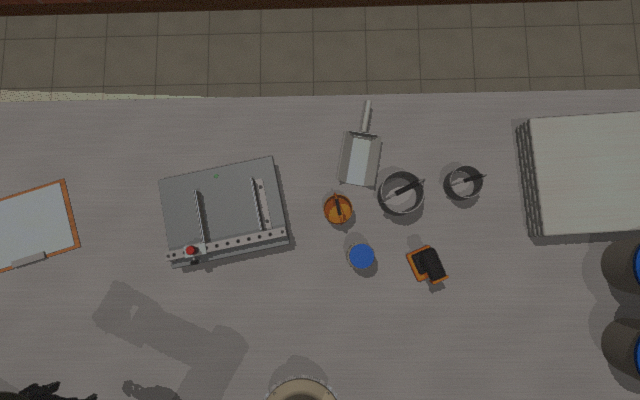

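View pics/side0.png

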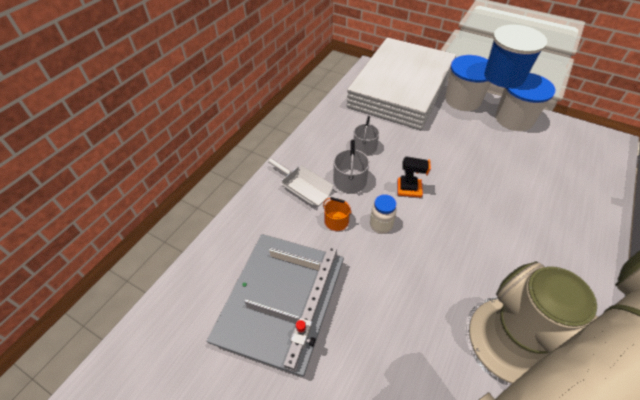

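The top view shows three pail-like things: orange at (338,209), large steel at (401,193) and small steel at (463,183). The large steel one is meant, since it isn't orange and it's the bigger of the other two. The scale is at (225,210) with the red knob at (191,250). I'll confirm with an enlarged crop.

Run:
```python
import cv2,numpy as np
t=cv2.imread("pics/top0.png")
a=cv2.resize(t[140:240,320:500],None,fx=4.4,fy=3,interpolation=3)
a=cv2.resize(t[145:245,320:495],(525,300),interpolation=3)
b=cv2.resize(t[150:275,150:300],(600,500)[:2],interpolation=3)
b=cv2.resize(t[150:275,155:300],(348,300),interpolation=3)
cv2.imwrite("pics/crop1.png",np.vstack([cv2.copyMakeBorder(a,0,0,0,75,0),cv2.copyMakeBorder(b,0,0,0,252,0)]))
```

```text
(no output)
```

View pics/crop1.png

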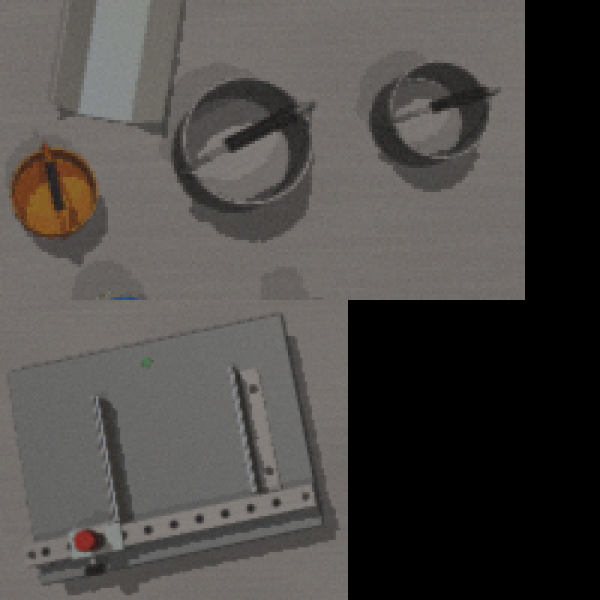

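The crop confirms the large steel pail: its grip runs from about (397,193) to (419,180) in the top view. Next I'll turn these pixels into positions.

```bash
cat > h.py <<'E'
import numpy as np,cv2
from rig import sense,eyes
from scipy.spatial.transform import Rotation as R
np.set_printoptions(suppress=True,precision=3)
def pose(s=None):
    s=s or sense();q=np.array(s['ee_rot']);T=np.eye(4);T[:3,:3]=R.from_quat(q[[1,2,3,0]]).as_matrix();T[:3,3]=s['eef_pos'];return T
def c2w(n,T=None):
    c=eyes.calibration(n);return c,(np.array(c['cam_to_world']) if n!='wrist' else T@np.array(c['mount']))
def back(n,uv,z,T=None):
    c,M=c2w(n,T);d=M[:3,:3]@[(uv[0]-c['cx'])/c['fx'],(uv[1]-c['cy'])/c['fy'],1];p=M[:3,3];return p+d*(z-p[2])/d[2]
def proj(n,P,T=None):
    c,M=c2w(n,T);p=np.linalg.inv(M)@np.append(P,1);return np.array([c['cx']+c['fx']*p[0]/p[2],c['cy']+c['fy']*p[1]/p[2]])
def rows(T,goal,yaw=None):
    "shift in tool axes (m) to goal (mm), and tool-y direction yaw (deg, mod 180)"
    print('shift tool mm',T[:3,:3].T@(np.array(goal)-T[:3,3]),'tooly yaw deg',np.degrees(np.arctan2(T[1,1],T[0,1])))
E
python3 - <<'E'
from h import *
a,b=back('top',(396.7,193.3),163),back('top',(419.3,180),163)
print('grip',a,b,(a+b)/2,np.linalg.norm(a-b),np.degrees(np.arctan2(*(a-b)[[1,0]])))
for uv in((380,193),(424.5,193),(402,171)): print('rim',back('top',uv,100))
k=back('top',(190.4,249.5),141.5);print('knob',k)
for uv in((159,180),(272.5,155.8),(288.3,242.5)): print('corner',back('top',uv,60))
from scipy.optimize import least_squares
L=[(130,170,60),(130,-170,60),(-95,84,141.5)]
U=[(159,180),(272.5,155.5),(190.4,249.5)]
def w(p,l): c,s=np.cos(p[2]),np.sin(p[2]); return np.array([p[0]*1000+c*l[0]-s*l[1],p[1]*1000+s*l[0]+c*l[1],l[2]])
f=least_squares(lambda p:np.concatenate([proj('top',w(p,l))-u for l,u in zip(L,U)]),[.5,.2,.17])
p=f.x;print('scale',p,np.degrees(p[2]),f.fun)
print('seat',w(p,(0,-39,60)),'knob',w(p,(-95,84,117.5)))
E
```

```text
grip [ 616.684 -264.015  163.   ] [ 650.631 -323.541  163.   ] [ 633.658 -293.778  163.   ] 68.52505863831976 119.69525500117955
rim [ 626.756 -228.672  100.   ]
rim [ 624.961 -349.944  100.   ]
rim [ 687.095 -290.909  100.   ]
knob [478.418 277.646 141.5  ]
corner [679.66  402.667  60.   ]
corner [745.492  73.231  60.   ]
corner [495.396  27.798  60.   ]
scale [0.586 0.213 0.195] 11.195288849419219 [-0.814 -0.436  0.575 -0.216  0.21   0.558]
seat [594.029 174.834  60.   ] knob [476.955 277.049 117.5  ]
```

```bash
R='[-0.042,-0.018,-0.009,0,0,0,0.0854]'
python3 -m jog '[[-0.042,-0.018,-0.009,0,0,0,0.0854],[-0.042,-0.018,-0.009,0,0,0,0.0854],[-0.042,-0.018,-0.009,0,0,0,0.0854],[-0.042,-0.018,-0.009,0,0,0,0.0854],[-0.042,-0.018,-0.009,0,0,0,0.0854]]' 40
python3 -m jog '[[-0.042,-0.018,-0.009,0,0,0,0.0854],[-0.042,-0.018,-0.009,0,0,0,0.0854],[-0.042,-0.018,-0.009,0,0,0,0.0854],[-0.042,-0.018,-0.009,0,0,0,0.0854],[-0.042,-0.018,-0.009,0,0,0,0.0854]]'
python3 -m jog '[[0,0,0,0,0,0,0.0854],[0,0,0,0,0,0,0.0854],[0,0,0,0,0,0,0.0854]]'
python3 - <<'E'
from h import *
T=pose();np.save('Tw1',T);im=eyes.capture('wrist');print(T)
cv2.imwrite('pics/w1.png',im[:,:,::-1])
E
```

```text
time_s: 0.6
eef_pos: [330.5, 351.8, 287.5]
ee_rot: [-0.0, 0.15, 0.989, -0.0]
force: [0.6, 0.5, -0.4]
grip_width: 1.003
grip_force: 0.0
time_s: 1.1
eef_pos: [504.5, 203.5, 332.4]
ee_rot: [-0.0, 0.15, 0.989, -0.0]
force: [-0.4, 0.6, -0.4]
grip_width: 1.0
grip_force: 0.0
time_s: 1.4
eef_pos: [502.6, 205.7, 332.0]
ee_rot: [-0.0, 0.149, 0.989, -0.0]
force: [-0.1, 0.2, 0.4]
grip_width: 0.996
grip_force: 0.0
[[ -0.955   0.295  -0.001 502.637]
 [  0.295   0.955   0.    205.74 ]
 [  0.001  -0.     -1.    331.972]
 [  0.      0.      0.      1.   ]]
```

View pics/w1.png

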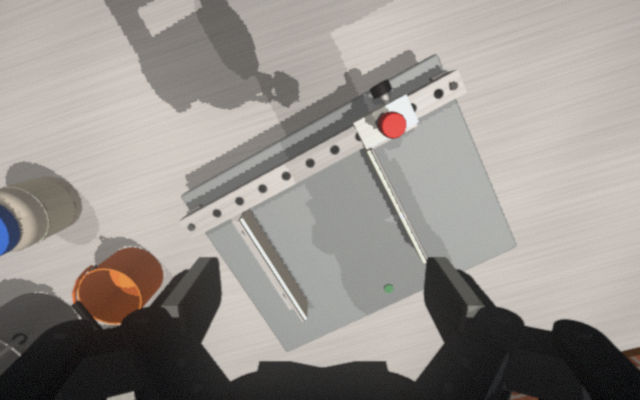

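The wrist view shows the knob top at (393,124), platter corners at (515,244) and (288,351), and tube holes from (192,226) to (335,149). The fixed plate's top runs (241,219)–(305,320) and the slide plate's (370,150)–(425,262). I'll fit the scale pose to these.

```bash
cat > fit.py <<'E'
from h import *
from scipy.optimize import least_squares
T=np.load('Tw1.npy')
def red(f):
    im=cv2.imread(f).astype(int);b,g,r=im[...,0],im[...,1],im[...,2]
    m=((r>150)&(g<75)&(b<75)).astype(np.uint8);n,_,st,c=cv2.connectedComponentsWithStats(m);i=1+np.argmax(st[1:,4]);return c[i],st[i]
print(red('pics/w1.png'))
def w(p,l): c,s=np.cos(p[2]),np.sin(p[2]); return np.array([p[0]*1000+c*l[0]-s*l[1],p[1]*1000+s*l[0]+c*l[1],l[2]])
H=[(192,226.5),(217,213),(240,201),(263,188),(286,176),(310,163),(335,149)]
for y0 in(-186,-156,-126,-96):
    L=[(130,170,60),(130,-170,60),(-95,84,141.5)]+[(-95,y0+30*i,95) for i in range(7)]
    U=[(515.5,244),(288,351.5),(393.5,124.5)]+H
    f=least_squares(lambda p:np.concatenate([proj('wrist',w(p,l),T)-u for l,u in zip(L,U)]),[.586,.213,.195])
    p=f.x;print(y0,p,np.degrees(p[2]),'cost',f.cost)
    if y0==-156 or f.cost<40: print(f.fun.reshape(-1,2));print('seat',w(p,(0,-39,60)),'knob',w(p,(-95,84,117.5)))
    for nm,l in(('fx0',(-78,-101,105)),('fx1',(70,-101,105)),('sl0',(-79,53,105)),('sl1',(70,53,105))):print(nm,proj('wrist',w(p,l),T).round(1),end=' ')
    print()
E
python3 fit.py
```

```text
(array([387.542, 121.292]), array([382, 113,  17,  24,  48], dtype=int32))
-186 [0.585 0.237 0.159] 9.117103416439173 cost 652.3678878805895
fx0 [257.6 208.3] fx1 [317.9 313.6] sl0 [386.8 144.9] sl1 [438.3 262. ] 
-156 [0.586 0.219 0.204] 11.669583592365635 cost 12.627576430877866
[[ 2.733  1.176]
 [-0.781  1.387]
 [-0.381  0.145]
 [ 2.833 -1.33 ]
 [-0.202  0.147]
 [-0.775 -0.128]
 [-0.869  0.335]
 [-0.471 -0.472]
 [-0.563 -0.558]
 [-1.13   0.069]]
seat [593.865 180.512  60.   ] knob [475.95  281.755 117.5  ]
fx0 [241.6 218.5] fx1 [307.7 319.9] sl0 [366.  150.5] sl1 [424.5 264.2] 
-126 [0.589 0.201 0.251] 14.369509068187869 cost 618.0369660363602
fx0 [227.1 230.4] fx1 [298.6 327.3] sl0 [345.8 157.9] sl1 [411.3 267.5] 
-96 [0.594 0.183 0.301] 17.271189847832197 cost 2412.3234446520937
fx0 [214.1 244. ] fx1 [291.  335.9] sl0 [326.6 167.2] sl1 [399.  272.1]
```

```bash
python3 -m jog '[[-0.0247,-0.0398,0.0065,0,0,0,0.0854],[-0.0247,-0.0398,0.0065,0,0,0,0.0854],[-0.0247,-0.0398,0.0065,0,0,0,0.0854],[-0.0247,-0.0398,0.0065,0,0,0,0.0854],[-0.0247,-0.0398,0.0065,0,0,0,0.0854]]' >/dev/null
python3 -m jog '[[-0.0247,-0.0398,0.0065,0,0,0,0.0854],[-0.0247,-0.0398,0.0065,0,0,0,0.0854],[-0.0247,-0.0398,0.0065,0,0,0,0.0854],[-0.0247,-0.0398,0.0065,0,0,0,0.0854],[-0.0247,-0.0398,0.0065,0,0,0,0.0854]]' >/dev/null
python3 -m jog '[[-0.0247,-0.0398,0.0065,0,0,0,0.0854],[0,0,0,0,0,0.149,0.0854],[0,0,0,0,0,0.149,0.0854],[0,0,0,0,0,0.149,0.0854],[0,0,0,0,0,0.149,0.0854]]' >/dev/null
python3 -m jog '[[0,0,0,0,0,0.149,0.0854],[0,0,0,0,0,0,0.0854],[0,0,0,0,0,0,0.0854]]'
python3 - <<'E'
from h import *
T=pose();np.save('Tw2',T);im=eyes.capture('wrist');print(T);rows(T,(633,-293,155))
print(proj('wrist',(633,-293,163),T))
cv2.imwrite('pics/w2.png',im[:,:,::-1])
E
```

```text
time_s: 3.25
eef_pos: [633.4, -292.6, 260.9]
ee_rot: [-0.0, 0.497, 0.868, 0.0]
force: [0.0, -0.6, -0.5]
grip_width: 0.997
grip_force: 0.0
[[  -0.506    0.863   -0.     633.398]
 [   0.863    0.506    0.    -292.64 ]
 [   0.      -0.      -1.     260.872]
 [   0.       0.       0.       1.   ]]
shift tool mm [ -0.119  -0.523 105.872] tooly yaw deg 30.377545890461935
[321.178 204.206]
```

View pics/w2.png

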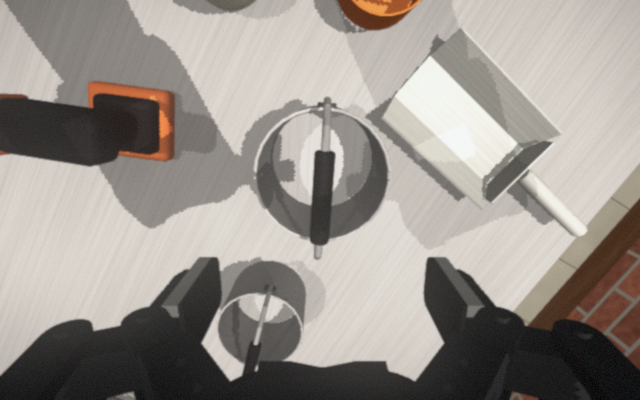

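The wrist view shows the wanted pail with its black grip from (324,151) to (320,244) between the open fingers. The small pail sits lower and to the side, at (260,325).

Run:
```python
from h import *
T=np.load('Tw2.npy')
a,b=back('wrist',(324,151.5),163,T),back('wrist',(320,243.5),163,T)
print(a,b,np.linalg.norm(a-b),np.degrees(np.arctan2(*(a-b)[[1,0]])));rows(T,((a+b)/2)[:2].tolist()+[155])
for uv in((255,175),(388,175)): print(T[:3,:3].T@(back('wrist',uv,100,T)-T[:3,3]))
```

```text
[ 615.978 -260.227  163.   ] [ 647.298 -319.078  163.   ] 66.66642380034224 118.02200427612846
shift tool mm [  3.457  -0.005 105.872] tooly yaw deg 30.377545890461935
[  6.89  -58.223 160.874]
[  7.012  57.214 160.872]
```

```bash
python3 -m jog '[[0.0035,0,0,0,0,0.04,0.0854],[0,0,0.04,0,0,0,0.0854],[0,0,0.04,0,0,0,0.0854],[0,0,0.02,0,0,0,0.06],[0,0,0.006,0,0,0,0.06]]' 50
python3 -m jog '[[0,0,0,0,0,0,0.06],[0,0,0,0,0,0,0.0],[0,0,0,0,0,0,0.0],[0,0,0,0,0,0,0.0],[0,0,0,0,0,0,0.0]]'
python3 -m jog '[[0,0,0,0,0,0,0.0],[0,0,0,0,0,0,0.0],[0,0,0,0,0,0,0.0]]'
```

```text
time_s: 3.8
eef_pos: [630.6, -289.7, 152.0]
ee_rot: [-0.002, 0.515, 0.857, 0.0]
force: [-0.1, 0.4, 0.7]
grip_width: 0.708
grip_force: 0.0
time_s: 4.3
eef_pos: [631.6, -290.8, 156.0]
ee_rot: [0.001, 0.517, 0.856, -0.0]
force: [-1.4, 0.5, 3.7]
grip_width: 0.142
grip_force: 48.6
time_s: 4.6
eef_pos: [631.6, -290.8, 156.0]
ee_rot: [0.001, 0.517, 0.856, -0.0]
force: [-1.3, 0.2, 6.6]
grip_width: 0.143
grip_force: 48.6
```

```bash
python3 -m jog '[[0,0,-0.01,0,0,0,0],[0,0,-0.02,0,0,0,0],[0,0,-0.03,0,0,0,0],[0,0,-0.03,0,0,0,0],[0,0,-0.03,0,0,0,0]]' 
python3 -m jog '[[0,0,-0.03,0,0,0,0],[0,0,0,0,0,0,0],[0,0,0,0,0,0,0]]'
python3 -c "
from h import *
rows(pose(),(593.5,182.8,306))"
```

```text
time_s: 5.1
eef_pos: [631.1, -290.2, 275.6]
ee_rot: [-0.001, 0.517, 0.856, 0.0]
force: [-0.8, -0.8, -3.9]
grip_width: 0.146
grip_force: 48.8
time_s: 5.4
eef_pos: [631.3, -290.4, 303.3]
ee_rot: [-0.001, 0.517, 0.856, 0.0]
force: [-0.4, 0.2, -5.7]
grip_width: 0.142
grip_force: 48.8
shift tool mm [436.272 187.191  -2.217] tooly yaw deg 27.79457235725495
```

```bash
python3 -m jog '[[0.02,0.0086,0,0,0,0,0],[0.0325,0.014,0,0,0,0,0],[0.0325,0.014,0,0,0,0,0],[0.0325,0.014,0,0,0,0,0],[0.0325,0.014,0,0,0,0,0]]' >/dev/null
python3 -m jog '[[0.0325,0.014,0,0,0,0,0],[0.0325,0.014,0,0,0,0,0],[0.0325,0.014,0,0,0,0,0],[0.0325,0.014,0,0,0,0,0],[0.0325,0.014,0,0,0,0,0]]'  >/dev/null
python3 -m jog '[[0.0325,0.014,0,0,0,0,0],[0.0325,0.014,0,0,0,0,0],[0.0325,0.014,0,0,0,0,0],[0.026,0.0104,0,0,0,-0.143,0],[0,0,0,0,0,-0.143,0]]'  >/dev/null
python3 -m jog '[[0,0,0,0,0,-0.143,0],[0,0,0,0,0,-0.143,0],[0,0,0,0,0,-0.143,0],[0,0,0,0,0,-0.143,0],[0,0,0,0,0,-0.143,0]]'  >/dev/null
python3 -m jog '[[0,0,0,0,0,-0.143,0],[0,0,0,0,0,-0.143,0],[0,0,0,0,0,0,0],[0,0,0,0,0,0,0],[0,0,0,0,0,0,0]]'
python3 - <<'E'
from h import *
T=pose();np.save('Tw3',T);rows(T,(593.5,182.8,216))
im=eyes.capture('wrist');cv2.imwrite('pics/w3.png',im[:,:,::-1])
E
```

```text
time_s: 7.9
eef_pos: [593.4, 182.3, 303.9]
ee_rot: [-0.001, -0.099, 0.995, 0.0]
force: [0.4, 1.5, -5.1]
grip_width: 0.142
grip_force: 48.8
shift tool mm [-0.356  0.418 87.904] tooly yaw deg 101.36639725522468
```

View pics/w3.png

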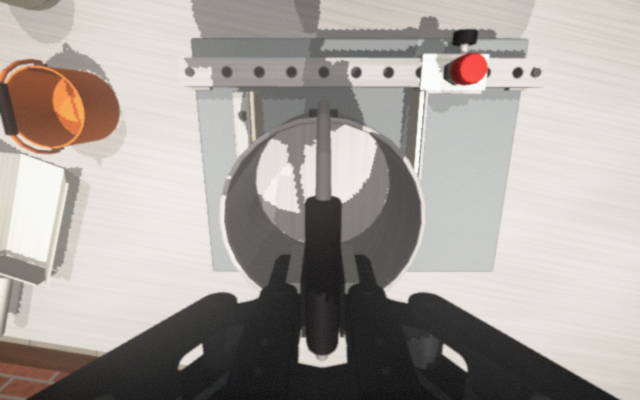

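The pail hangs level and aligned. Holes run along row 72 from column 227 to 419, the knob top is at (468,68) and the platter's far corners are at (213,271) and (495,271). I'll refit the scale from this nearer view.

Run:
```python
from h import *
from scipy.optimize import least_squares
def w(p,l): c,s=np.cos(p[2]),np.sin(p[2]); return np.array([p[0]*1000+c*l[0]-s*l[1],p[1]*1000+s*l[0]+c*l[1],l[2]])
C=[(130,170,60),(130,-170,60),(-95,84,141.5)]
A=([*C]+[(-95,-126+30*i,95) for i in range(6)],[(515.5,244),(288,351.5),(393.5,124.5),(217,213),(240,201),(263,188),(286,176),(310,163),(335,149)],np.load('Tw1.npy'))
B=([*C]+[(-95,-126+30*i,95) for i in range(7)],[(495,271),(213,271),(468,68.5)]+[(x,72) for x in(227,259.5,292,324,356,388,419)],np.load('Tw3.npy'))
def fit(S):
    f=least_squares(lambda p:np.concatenate([proj('wrist',w(p,l),T)-u for L,U,T in S for l,u in zip(L,U)]),[.586,.213,.195])
    p=f.x;print(p,np.degrees(p[2]),f.cost,'seat',w(p,(0,-39,60)),'knob',w(p,(-95,84,117.5)));return f
fit([A]);f=fit([B]);print(f.fun.reshape(-1,2));f=fit([A,B]);p=f.x
T=np.load('Tw3.npy');rows(T,w(p,(0,-37,218)))
for n,u in(('grip',(323,197)),('rimL',(222,212)),('rimR',(424,212))): print(n,T[:3,:3].T@(back('wrist',u,{'g':T[2,3]+8}.get(n[0],T[2,3]+8-63),T)-T[:3,3]))
```

```text
[0.586 0.219 0.203] 11.646632143877307 7.013712675106508 seat [593.646 180.817  60.   ] knob [475.771 282.106 117.5  ]
[0.586 0.218 0.202] 11.560653389548374 17.425942647035463 seat [594.048 180.12   60.   ] knob [476.325 281.587 117.5  ]
[[-1.426  0.507]
 [-0.421  1.206]
 [ 4.933 -1.085]
 [-0.671  0.38 ]
 [-0.942  0.293]
 [-1.211  0.205]
 [-0.977  0.118]
 [-0.741  0.03 ]
 [-0.503 -0.057]
 [ 0.738 -0.145]]
[0.586 0.219 0.202] 11.598802204976035 25.68196331140679 seat [593.907 180.402  60.   ] knob [476.117 281.79  117.5  ]
shift tool mm [-0.271 -0.013 85.904] tooly yaw deg 101.36639725522468
grip [35.544 -0.114 -7.948]
rimL [  8.6   -57.745  55.004]
rimR [ 8.68  57.91  55.022]
```

```bash
python3 -m jog '[[0,0,0.02,0,0,0,0],[0,0,0.025,0,0,0,0],[0,0,0.015,0,0,0,0],[0,0,0.01,0,0,0,0],[0,0,0.006,0,0,0,0]]'
python3 -m jog '[[0,0,0.004,0,0,0,0],[0,0,0.003,0,0,0,0],[0,0,0.001,0,0,0,0],[0,0,0,0,0,0,0]]'
python3 -m jog '[[0,0,0.002,0,0,0,0],[0,0,0,0,0,0,0]]'
python3 -m jog '[[0,0,0.0015,0,0,0,0],[0,0,0,0,0,0,0]]'
```

```text
time_s: 8.45
eef_pos: [593.5, 182.3, 228.1]
ee_rot: [-0.0, -0.1, 0.995, -0.0]
force: [-0.6, -0.0, -3.9]
grip_width: 0.143
grip_force: 48.8
time_s: 8.85
eef_pos: [593.7, 182.4, 221.1]
ee_rot: [0.0, -0.1, 0.995, 0.0]
force: [-0.4, 0.5, -3.6]
grip_width: 0.147
grip_force: 48.8
time_s: 9.05
eef_pos: [593.6, 182.3, 218.7]
ee_rot: [-0.0, -0.1, 0.995, -0.0]
force: [-0.2, -0.0, -4.3]
grip_width: 0.141
grip_force: 48.8
time_s: 9.25
eef_pos: [593.5, 182.4, 217.1]
ee_rot: [-0.0, -0.1, 0.995, 0.0]
force: [-0.2, -0.6, -4.4]
grip_width: 0.144
grip_force: 48.8
```

```bash
python3 -m jog '[[0,0,0.001,0,0,0,0],[0,0,0,0,0,0,0]]'
python3 -m jog '[[0,0,0.001,0,0,0,0],[0,0,0,0,0,0,0]]'
python3 - <<'E'
from h import *
im=eyes.capture('side');cv2.imwrite('pics/s4.png',cv2.resize(im[220:390,180:370,::-1],None,fx=3,fy=3,interpolation=3))
E
```

```text
time_s: 9.45
eef_pos: [593.5, 182.4, 216.1]
ee_rot: [-0.0, -0.1, 0.995, -0.0]
force: [-0.3, 0.2, -5.2]
grip_width: 0.144
grip_force: 48.8
time_s: 9.65
eef_pos: [593.7, 182.4, 216.1]
ee_rot: [0.001, -0.1, 0.995, 0.0]
force: [-1.4, 0.6, 1.0]
grip_width: 0.144
grip_force: 49.5
```

View pics/s4.png

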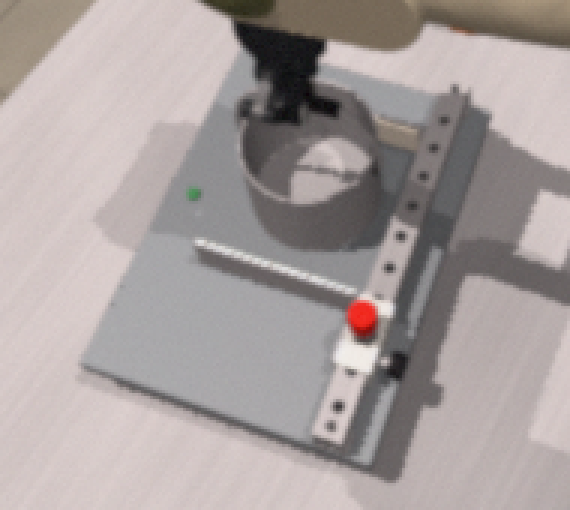

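The pail is on the platter (upward force 1 N at z = 216, as computed), upright between the plates with room on the slide side. I'll release it, rise, move over the knob and look.

```bash
python3 -m jog '[[0,0,0,0,0,0,0.03],[0,0,0,0,0,0,0.06],[0,0,0,0,0,0,0.06],[0,0,0,0,0,0,0.06]]'
python3 -m jog '[[0,0,-0.02,0,0,0,0.06],[0,0,-0.04,0,0,0,0.06],[0,0,-0.04,0,0,0,0.06],[0.032,0.0402,0,0,0,0,0.06],[0.032,0.0402,0,0,0,0,0.06]]'
python3 -m jog '[[0.0316,0.0402,0,0,0,0,0.06],[0,0,0,0,0,0,0.06],[0,0,0,0,0,0,0.06]]'
python3 - <<'E'
from h import *
T=pose();np.save('Tw5',T);rows(T,(476.1,281.8,122))
print(proj('wrist',(476.1,281.8,141.5),T))
im=eyes.capture('wrist');cv2.imwrite('pics/w5.png',im[:,:,::-1])
E
```

```text
time_s: 10.1
eef_pos: [593.6, 182.4, 215.3]
ee_rot: [0.0, -0.1, 0.995, 0.0]
force: [-0.8, 0.1, 0.5]
grip_width: 0.699
grip_force: 0.0
time_s: 10.6
eef_pos: [516.6, 246.8, 316.0]
ee_rot: [0.001, -0.099, 0.995, 0.0]
force: [0.3, 1.2, 0.2]
grip_width: 0.705
grip_force: 0.0
time_s: 10.9
eef_pos: [478.3, 279.5, 315.7]
ee_rot: [0.0, -0.101, 0.995, -0.0]
force: [0.5, -0.6, -0.4]
grip_width: 0.703
grip_force: 0.0
shift tool mm [  1.906   2.753 193.708] tooly yaw deg 101.62539520059877
[325.615 177.602]
```

View pics/w5.png

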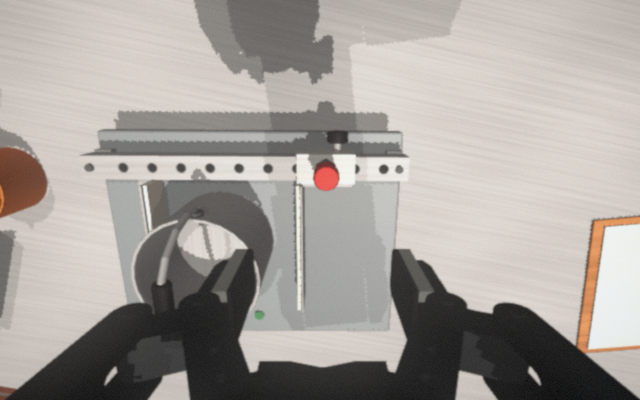

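The knob top is at (326,177), where it was predicted, and the pail stands upright by the fixed plate with its rim spanning columns 133–259. I'll descend and grip the knob.

```bash
python3 -m jog '[[0.0019,0.0028,0.04,0,0,0,0.06],[0,0,0.045,0,0,0,0.06],[0,0,0.045,0,0,0,0.06],[0,0,0.035,0,0,0,0.06],[0,0,0.02,0,0,0,0.06]]' 50
python3 -m jog '[[0,0,0.008,0,0,0,0.06],[0,0,0,0,0,0,0.06],[0,0,0,0,0,0,0.0],[0,0,0,0,0,0,0.0],[0,0,0,0,0,0,0.0]]'
python3 -m jog '[[0,0,0,0,0,0,0.0],[0,0,0,0,0,0,0.0],[0,0,0,0,0,0,0]]'
```

```text
time_s: 11.45
eef_pos: [476.2, 279.8, 126.9]
ee_rot: [-0.002, -0.099, 0.995, -0.001]
force: [0.7, -0.3, 0.4]
grip_width: 0.703
grip_force: 0.0
time_s: 11.95
eef_pos: [477.0, 281.5, 123.7]
ee_rot: [0.001, -0.1, 0.995, 0.0]
force: [-1.2, -0.6, 3.4]
grip_width: 0.271
grip_force: 48.8
time_s: 12.25
eef_pos: [477.0, 281.5, 123.7]
ee_rot: [0.001, -0.1, 0.995, 0.0]
force: [0.1, -1.0, 6.6]
grip_width: 0.267
grip_force: 49.0
```

```bash
python3 -m jog '[[0,0,-0.004,0,0,0,0],[0,0,-0.004,0,0,0,0],[0,0,0,0,0,0,0]]' 60
python3 -m jog '[[0,0,-0.003,0,0,0,0],[0,0,0,0,0,0,0],[0,0,0,0,0,0,0]]'
python3 -m jog '[[0,0,-0.001,0,0,0,0],[0,0,0,0,0,0,0],[0,0,0,0,0,0,0]]'
```

```text
time_s: 12.55
eef_pos: [476.7, 281.4, 130.2]
ee_rot: [0.001, -0.1, 0.995, 0.0]
force: [6.2, 2.0, -10.0]
grip_width: 0.27
grip_force: 59.2
time_s: 12.85
eef_pos: [476.7, 281.4, 132.7]
ee_rot: [0.0, -0.1, 0.995, 0.0]
force: [6.5, 2.2, -10.7]
grip_width: 0.268
grip_force: 59.2
time_s: 13.15
eef_pos: [476.7, 281.4, 133.6]
ee_rot: [0.0, -0.1, 0.995, 0.0]
force: [6.4, 3.7, -10.8]
grip_width: 0.265
grip_force: 59.2
```

```bash
python3 -m jog '[[-0.0005,0,-0.0015,0,0,0,0],[0,0,0,0,0,0,0],[0,-0.003,0,0,0,0,0],[0,-0.005,0,0,0,0,0],[0,0,0,0,0,0,0]]'
```

```text
time_s: 13.65
eef_pos: [478.5, 273.0, 134.9]
ee_rot: [-0.0, -0.1, 0.995, -0.0]
force: [5.9, -0.8, -10.9]
grip_width: 0.266
grip_force: 59.4
```

```bash
python3 -m jog '[[0,-0.006,0,0,0,0,0],[0,-0.006,0,0,0,0,0],[0,-0.005,0,0,0,0,0],[0,-0.003,0,0,0,0,0],[0,0,0,0,0,0,0]]'
python3 -c "
from h import *
T=pose();rows(T,(483.0,252.1,123.7))"
```

```text
time_s: 14.15
eef_pos: [482.4, 253.5, 135.0]
ee_rot: [-0.0, -0.1, 0.995, -0.0]
force: [4.9, -0.7, -12.1]
grip_width: 0.269
grip_force: 59.5
shift tool mm [-0.358 -1.485 11.308] tooly yaw deg 101.50960978525039
```

```bash
python3 -m jog '[[-0.0003,-0.0015,0,0,0,0,0],[0,0,0.003,0,0,0,0],[0,0,0,0,0,0,0]]'
python3 -m jog '[[0,0,0.003,0,0,0,0],[0,0,0,0,0,0,0],[0,0,0,0,0,0,0]]'
python3 -c "
from h import *
T=pose();rows(T,(483.0,252.1,123.7))"
```

```text
time_s: 14.45
eef_pos: [482.7, 252.5, 132.2]
ee_rot: [-0.001, -0.101, 0.995, -0.0]
force: [2.3, 1.5, -11.0]
grip_width: 0.267
grip_force: 59.6
time_s: 14.75
eef_pos: [482.8, 252.5, 129.7]
ee_rot: [-0.0, -0.1, 0.995, -0.0]
force: [0.1, 0.9, -9.9]
grip_width: 0.263
grip_force: 59.7
shift tool mm [-0.161 -0.448  6.004] tooly yaw deg 101.53564768173659
```

```bash
python3 -m jog '[[0,0,0.003,0,0,0,0],[0,0,0.002,0,0,0,0],[0,0,0,0,0,0,0]]'
python3 -m jog '[[0,0,0.0015,0,0,0,0],[0,0,0,0,0,0,0],[0,0,0,0,0,0,0]]'
python3 -m jog '[[0,0,0.0015,0,0,0,0],[0,0,0,0,0,0,0],[0,0,0,0,0,0,0]]'
```

```text
time_s: 15.05
eef_pos: [482.8, 252.5, 124.5]
ee_rot: [-0.0, -0.1, 0.995, -0.0]
force: [-1.0, -0.4, -7.6]
grip_width: 0.27
grip_force: 59.9
time_s: 15.35
eef_pos: [483.0, 252.6, 123.8]
ee_rot: [0.0, -0.1, 0.995, 0.0]
force: [-4.6, -0.8, 0.0]
grip_width: 0.266
grip_force: 60.6
time_s: 15.65
eef_pos: [483.2, 252.6, 123.7]
ee_rot: [0.001, -0.101, 0.995, 0.0]
force: [-8.8, -3.0, 12.2]
grip_width: 0.266
grip_force: 61.9
```

The pin is home: z is back at 123.7 and a gentle downward push meets a hard stop. I'll check by picture.

Run:
```python
from h import *
a=eyes.capture('wrist')[:,:,::-1];b=eyes.capture('side')[220:390,180:370,::-1];np.save('Tw6',pose())
a=cv2.resize(a,(480,300));b=cv2.resize(b,(320,286),interpolation=3);b=cv2.copyMakeBorder(b,0,14,0,0,0)
cv2.imwrite('pics/f6.png',np.hstack([a,b]))
```

```text
(no output)
```

View pics/f6.png

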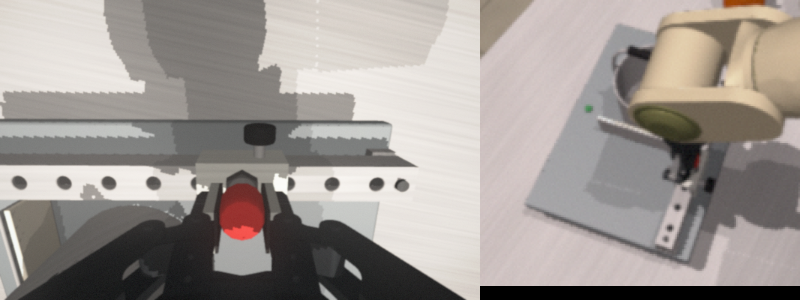

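The knob is gripped and the sleeve has moved one hole: three holes now show on its outer side, where there were two. The slide met no resistance from the pail. Handing in.

```bash
python3 -c "
from rig import *
s=sense();print(s['time_s'],s['eef_pos'],s['force'],s['grip_force']);print(finish_job())"
```

```text
15.75 [483.18480268 252.62680162 123.6860118 ] [-9.00282613 -3.28145901 12.86421634] 61.90288569778204
the job is handed in; nothing more can be done
None
```

The job is handed in at 15.8 s: the steel pail stands released between the guide plates, the guide is one hole in with the pin home, and the knob is still gripped and held down; I did not re-measure the pail after the slide.

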